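Switch the dust suction to the disc sander

ROBOT

A 6-joint arm with a two-finger parallel gripper is mounted at the origin on the work surface. World frame = base frame: x ahead of the robot, y to its left, z up, the work surface at z = 0. Lengths are in mm, angles in rad, forces in N, time in s.
With the tool pointing down it reaches from about 350 to 775 mm from the base axis. Payload 7.3 kg.
Tool frame: the origin (TCP) lies at the centre of the arm's flange, where the gripper is bolted on; the fingertips stand 178 mm ahead of it and the grasp point (between the pads) lies 159 mm ahead of it; z points along the fingers, y is the direction in which the jaws open and shut (so a half turn about z gives the same grasp; the last joint's range is limited). The gripper opens to 92 mm and grips with 3 to 60 N. Pads are 19 mm wide; open, the fingers measure 130 mm over their backs; the gripper's body (75 mm by 190 mm) begins 47 mm behind the grasp point.
Start: joints at [1.105, 0.342, 1.524, -0, 1.275, -0.146], TCP at [165.026, 498.392, 404.741] pointing down, gripper open.
Joint ranges: [-2.53, 2.53], [-0.77, 2.02], [0.04, 2.7], [-1, 4.14], [0.28, 2.66], [-3.11, 3.11]. Speed limits (rad/s): [2.57, 2.57, 3.14, 3.14, 3.14, 3.14].

INTERFACE

Orientations are given as [roll, pitch, yaw] about the fixed x, y, z axes, in that order (R = Rz(yaw) Ry(pitch) Rx(roll)).
In Python, from plant import get_obs, capture, close_job gives the robot as it stands. The module is installed in compiled form; this text tells all that it offers.
- The arm moves only by the shell command python3 -m pendant 'ROWS'. ROWS is JSON, a list of rows, each a list of 3 entries, a list of its own where there are three numbers: the shift along the tool's x, y, z in m, then the turn, a rotation vector about the tool's x, y, z in rad, then the finger opening in m, from 0 to 0.0918. In form: [[[tx, ty, tz], [wx, wy, wz], fingers], ...]. A call has 1 to 10 rows; each row is the pose to reach, as a shift and turn from the pose commanded when the call began, along the tool's axes at that moment; what a row does not reach only later rows make up. A row lasts 1/12 s, in which the tool goes at most 41.7 mm and 7.16 degrees, less where a joint would pass 70% of its speed; a pose out of reach is approached as far as the arm can. A call with a gripper value outside its range is refused whole. The fingers move at their own pace and stop on an object; the grip force is fixed at half the most. Time passes only in rows, so rows that repeat a pose let the fingers close. It gives the time, the measured TCP pose, the force and the opening at its end, in the units of the state.
- get_obs(): the state, without advancing time (a new reading comes with each control period).
- capture(name): name is "scene" or "top"; returns a dict with "color" (420x560x3 uint8, red, green, blue), "mtx" (3x3 intrinsics, pixels), "rvec" (rotation vector, rad) and "tvec" (3), from world to camera coordinates, as OpenCV has them. Camera axes: x right, y down, z forward; pixel columns grow to the right and rows downward; lengths in mm; the calibration is good to about 2 mm. A picture is of the moment at which its call begins. There is no depth.
- close_job(): hands the job in, once; it reports no verdict.
The state is a dict: "time": time; "joint_positions": joint angles; "dq": joint speeds; "tau": joint torques, N m; "tool_pos": TCP position; "tcp_rot": TCP orientation; "contact_force": force on the tool from outside, world axes, zero at the start; "moment": the same for the moment, N m; "grip_width": finger opening in mm.
Only numpy, scipy, OpenCV 4.12 (cv2) and the standard library are available. Lean on these libraries where they do the work, as an engineer would, in place of code of your own. Each camera call takes 0.05 s, during which the arm holds its last target. There are 200 camera calls.

TASK

Switch the dust suction over from the blue belt sander to the green disc sander: with the fingertips, gently push the blade of the disc sander's slide gate in until the gate is fully open, and only then gently push the belt sander's gate fully shut, because the collector must never run with both gates closed. Push only on the yellow pads at the ends of the blades, without gripping the blades or touching their bare steel, and leave the things lying about where they are.

Things in the scene. Friction and masses are not known exactly. Their poses are not given: they have to be found in the camera images.
- disc: green disc sander (200 mm disc, up to 235 mm tall) with its dust pipe and gate, one fixed piece. Origin on the bench under the middle of its gate; x runs from the gate to the machine, z up, y is the way this gate's blade slides to open. Machine from x = +0.09 to +0.45 and y = -0.04 to +0.24; the grey pipe enters the bench at x = -0.12.
- belt: blue belt sander, upside down in a plywood cradle (tan belt on top, 175 mm tall), with its dust pipe and gate, one fixed piece. Origin on the bench under the middle of its gate; x runs from the gate to the machine, z up, y is the way this gate's blade slides to open. Machine from x = +0.12 to +0.51, 170 mm wide; pipe enters the bench at x = -0.12.
- disc_gate_mid (a point): middle of the disc sander's slide gate, on the axis of its 63 mm pipe, 90 mm above the bench; axes as disc. Aluminium body 100 mm wide (y), 36 mm thick (x), top 138 mm above the bench; the steel blade runs right through it along y and has a folded steel flange with a yellow push pad outside it at each end.
- disc_gate (a joint): travel of the disc sander's gate blade along its y, in m: 0 = fully shut, 0.072 = fully open, a hard stop at both ends (the pushed-in flange then lies against the gate's side). It stays where it is left; sliding it takes about 3 N; the castings bend if it is forced against a stop with over 40 N.
- disc_open_pad (a point): middle of the outer face of the yellow pad at the -y end of the disc sander's blade, 102 mm above the bench; axes as disc. Pad 90 mm wide (x), 44 mm tall (80 to 124 mm above the bench), 8 mm thick. Pushed along +y it opens the gate. It is 134 mm from the gate's middle when shut (a round hole in the blade then shows outside), 62 mm when open.
- disc_shut_pad (a point): middle of the outer face of the yellow pad at the +y end of the disc sander's blade; height, size and axes as the other pad. Pushed along -y it shuts the gate. It is 134 mm from the gate's middle when fully open and 62 mm when shut.
- disc_blade: bare steel of the disc sander's gate: the 4 mm thick, 76 mm tall upright blade and the folded flanges behind the yellow pads; not to be touched. Axes as the machine's; moves with the blade.
- belt_gate_mid (a point): middle of the belt sander's slide gate, on the axis of its 63 mm pipe, 90 mm above the bench; axes as belt. Aluminium body 100 mm wide (y), 36 mm thick (x), top 138 mm above the bench; the steel blade runs right through it along y and has a folded steel flange with a yellow push pad outside it at each end.
- belt_gate (a joint): travel of the belt sander's gate blade along its y, in m: 0 = fully shut, 0.072 = fully open, a hard stop at both ends (the pushed-in flange then lies against the gate's side). It stays where it is left; sliding it takes about 3 N; the castings bend if it is forced against a stop with over 40 N.
- belt_open_pad (a point): middle of the outer face of the yellow pad at the -y end of the belt sander's blade, 102 mm above the bench; axes as belt. Pad 90 mm wide (x), 44 mm tall (80 to 124 mm above the bench), 8 mm thick. Pushed along +y it opens the gate. It is 134 mm from the gate's middle when shut (a round hole in the blade then shows outside), 62 mm when open.
- belt_shut_pad (a point): middle of the outer face of the yellow pad at the +y end of the belt sander's blade; height, size and axes as the other pad. Pushed along -y it shuts the gate. It is 134 mm from the gate's middle when fully open and 62 mm when shut.
- belt_blade: bare steel of the belt sander's gate: the 4 mm thick, 76 mm tall upright blade and the folded flanges behind the yellow pads; not to be touched. Axes as the machine's; moves with the blade.
- spoon: sanded wooden spoon, 197 mm long, lying at the right of the robot; a bystander, not to be disturbed. Origin in the middle of its underside or near its middle.
- glue: white glue bottle with a red cap, 52 mm across, 120 mm tall, near the disc sander's gate; a bystander, not to be disturbed. Origin in the middle of its underside.
- block: cork sanding block, 70 x 42 x 30 mm, near the belt sander's gate; a bystander, not to be disturbed. Origin in the middle of its underside.
- wax: amber glass wax jar with a brass cap, 60 mm across, 50 mm tall, between the two dust pipes; a bystander, not to be disturbed. Origin in the middle of its underside.
- bowl: dark wooden bowl, 110 mm across, 50 mm tall, on the left of the bench; a bystander, not to be disturbed. Origin in the middle of its underside.
- brush: flat brush, 200 mm long, lying at the left of the robot; a bystander, not to be disturbed. Origin in the middle of its underside or near its middle.

How it is judged (in metres and radians):
On the way, in this order (a step that is already met when the one before it is completed fails the run):
1. the disc sander's gate is pushed fully open while the belt sander's is still open (value of joint disc_gate above 0.068 m and value of joint belt_gate above 0.04 m), for 0.2 s.
2. the belt sander's gate is pushed fully shut (value of joint belt_gate below 0.004 m), for 0.2 s.
At the end, for the whole second after the job is handed in: the disc sander's gate is fully open and the belt sander's gate fully shut, each within 4 mm of its stop and at rest (value of joint disc_gate above 0.068 m and value of joint belt_gate below 0.004 m and velocity of joint disc_gate between -0.01 and 0.01 m/s and velocity of joint belt_gate between -0.01 and 0.01 m/s); the robot touches nothing.
It fails at once if both gates are less than half open (36 mm) at once (value of joint each of disc_gate, belt_gate below 0.036 m).
It fails at once if the fingers grip or press on the bare steel of the disc sander's blade (over 3 N) (contact force between the fingers and disc_blade above 3 N).
It fails at once if the fingers grip or press on the bare steel of the belt sander's blade (over 3 N) (contact force between the fingers and belt_blade above 3 N).
It fails at once if the fingers ram or force a gate against its stop (over 40 N) (contact force between the fingers and disc above 40 N or contact force between the fingers and belt above 40 N).
It fails at once if one of the loose things is moved more than 25 mm, lifted or carried off (distance of any of spoon, glue, block, wax, bowl, brush from where it was at the start of the episode above 0.025 m).
It also fails if it takes over 54 s, if anything falls off the work surface, if the arm or the gripper's body presses on something with over 40 N, if the wrist force passes 120 N, or if a joint passes its speed limit or range.

## Working session

There is one attempt and no reset: what is moved stays moved. The work goes in short steps, Python scripts to look and compute and a shell command to move; the robot and the scene stay as the last step left them, time stands still between calls to the robot, and variables do not carry over. Pictures are saved under pics/ and viewed, about 8 in all and at most 12, crops included, and the job is handed in when it is done.

```bash
mkdir -p pics; python3 - <<'E'
from plant import get_obs, capture
import cv2,pickle
print(get_obs())
for n in("scene","top"):
    c=capture(n); cv2.imwrite(f"pics/{n}0.png",c["color"][...,::-1]); pickle.dump(c,open(n+".pkl","wb")); print(n,c["mtx"],c["rvec"],c["tvec"])
E
```

```text
{'time': 0.0, 'joint_positions': array([ 1.10500991e+00,  3.42720801e-01,  1.52503126e+00, -2.80527511e-05,
        1.27541508e+00, -1.46002327e-01]), 'dq': array([0.00087488, 0.00010127, 0.00034773, 0.00029425, 0.00113083,
       0.00163538]), 'tau': array([-1.28768079e-04, -4.31238627e+01, -2.44219798e+01,  7.17758643e-02,
        5.57766692e-02, -1.29798273e-04]), 'tool_pos': array([164.95870529, 498.26079901, 404.04077959]), 'tcp_rot': array([-3.14003101e+00, -2.02524825e-04,  2.82181659e+00]), 'contact_force': array([ 0.65986281, -0.28613326,  0.8799856 ]), 'moment': array([-0.04037713,  0.0078797 , -0.01165242]), 'grip_width': 92.08975814252547}
scene [[468.81179965   0.         274.60014082]
 [  0.         468.81179965 215.14764926]
 [  0.           0.           1.        ]] [ 1.64808432  2.17450564 -0.61843598] [  39.63448707 -318.89607691 1450.77141861]
top [[475.88449174   0.         273.45753965]
 [  0.         475.88449174 202.2117744 ]
 [  0.           0.           1.        ]] [ 2.16345878 -2.16203809  0.12130332] [  57.95201741  430.98587496 1319.4173664 ]
```

View pics/scene0.png

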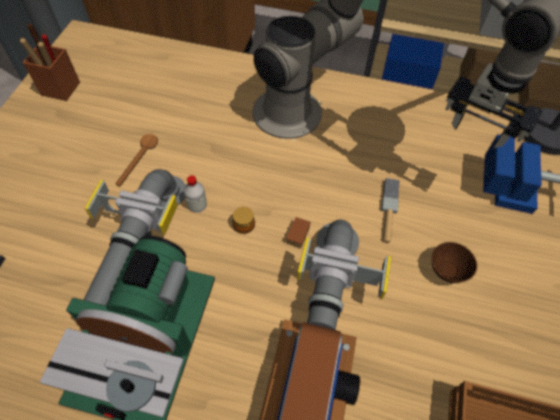

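View pics/top0.png

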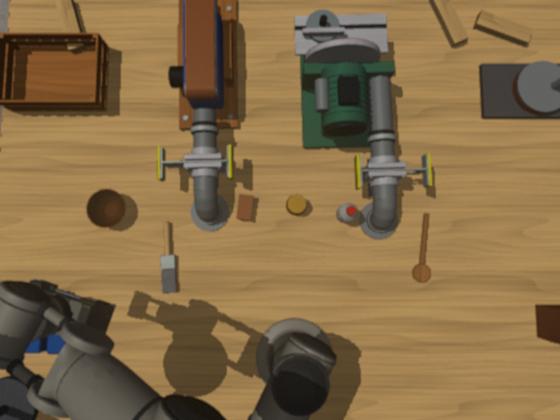

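The scene view shows the robot at the top. In the top view (x up, y left) the belt gate is at about (205,162) with pads at (160,163) and (231,162), so it is open with its shut pad on the left. The disc gate is at (387,170) with pads at (359,171) and (430,170), so it is shut with its open pad on the right. Next I fit poses to the yellow masks.

```bash
cat > h.py <<'E'
import cv2,numpy as np
from scipy.optimize import minimize
def proj(c,P): return cv2.projectPoints(np.float64(P),c["rvec"],c["tvec"],c["mtx"],None)[0][:,0]
def ray(c,uv,z):
    R=cv2.Rodrigues(c["rvec"])[0]; o=-R.T@c["tvec"]; d=R.T@np.linalg.inv(c["mtx"])@[*uv,1]
    return o+d*(z-o[2])/d[2]
def yellow(c):
    h=cv2.cvtColor(c["color"],cv2.COLOR_RGB2HSV); return cv2.inRange(h,(22,140,90),(36,255,255))
def corners(p):
    x,y,a,q=p; out=[]
    for y0,y1 in((-134+q,-126+q),(54+q,62+q)):
        b=np.array([[i,j,k] for i in(-45,45) for j in(y0,y1) for k in(80,124)],float)
        r=b.copy(); r[:,0]=x+b[:,0]*np.cos(a)-b[:,1]*np.sin(a); r[:,1]=y+b[:,0]*np.sin(a)+b[:,1]*np.cos(a); out.append(r)
    return out
def fit(cs,p0):
    ms=[]
    for c in cs:
        roi=np.zeros((420,560),np.uint8)
        for b in corners(p0): cv2.fillConvexPoly(roi,cv2.convexHull(proj(c,b).astype(np.int32)),1)
        roi=cv2.dilate(roi,np.ones((41,41))); ms.append(cv2.resize(yellow(c)*roi,None,fx=4,fy=4,interpolation=cv2.INTER_NEAREST)>0)
    def cost(p):
        s=0
        for c,m in zip(cs,ms):
            im=np.zeros(m.shape,np.uint8)
            for b in corners(p): cv2.fillConvexPoly(im,cv2.convexHull((proj(c,b)*4+2).astype(np.int32)),1)
            s+=1-(m&(im>0)).sum()/(m|(im>0)).sum()
        return s
    p0=np.array(p0,float); sim=np.vstack([p0]+[p0+d for d in np.diag([12,12,.08,8])])
    r=minimize(cost,sim[0],method="Nelder-Mead",options=dict(initial_simplex=sim,maxiter=400)); return r.x,r.fun
E
python3 - <<'E'
from h import *; import pickle
t,s=[pickle.load(open(n+".pkl","rb")) for n in("top","scene")]
for n,uv,q in(("belt",(205,162),72),("disc",(387,170),0)):
    g=ray(t,uv,138); print(n,g)
    for cs in([t],[s],[t,s]): print(fit(cs,[g[0],g[1],0,q]))
for n,uv,z in(("glue",(350,211),120),("wax",(297,204),50),("block",(245,207),30),("bowl",(106,208),50),("brush",(168,256),15),("spoon",(424,245),10),("belttop",(202,5),175)): print(n,ray(t,uv,z).round())
E
```

```text
belt [523.5324661  236.80092106 138.        ]
(array([5.31290082e+02, 2.32825353e+02, 2.58934533e-02, 7.20124972e+01]), np.float64(0.47496512168656024))
(array([5.30822577e+02, 2.27859863e+02, 3.47760800e-02, 7.32596670e+01]), np.float64(0.45085823267641445))
(array([5.30586827e+02, 2.31083574e+02, 2.94379825e-02, 7.22377068e+01]), np.float64(1.0620072764608723))
disc [ 502.61889339 -237.37744878  138.        ]
(array([ 5.07289654e+02, -2.27043170e+02,  1.59972355e-02,  1.85872613e+00]), np.float64(0.4961496149614961))
(array([ 5.04294582e+02, -2.26322097e+02,  3.72521074e-02,  7.10934975e-02]), np.float64(0.5131806233571161))
(array([ 5.05880386e+02, -2.24351487e+02,  2.13341738e-02, -8.87453838e-01]), np.float64(1.0164663951268351))
glue [ 397. -142.  120.]
wax [423.  -7.  50.]
block [417. 138.  30.]
bowl [412. 522.  50.]
brush [280. 354.  15.]
spoon [ 311. -367.   10.]
belttop [936. 246. 175.]
```

```bash
python3 - <<'E'
from h import *; import pickle
t,s=[pickle.load(open(n+".pkl","rb")) for n in("top","scene")]
def box(x,y,a,xs,ys,zs):
    b=np.array([[i,j,k] for i in xs for j in ys for k in zs],float);r=b.copy()
    r[:,0]=x+b[:,0]*np.cos(a)-b[:,1]*np.sin(a); r[:,1]=y+b[:,0]*np.sin(a)+b[:,1]*np.cos(a);return r
tiles=[]
for p in([531,230.5,.03,72],[506,-225.5,.022,0]):
  for c in(t,s):
    im=cv2.resize(c["color"][...,::-1].copy(),None,fx=4,fy=4,interpolation=cv2.INTER_CUBIC)
    bs=corners(p)+[box(*p[:3],(-18,18),(-50,50),(42,138))]
    for b,col in zip(bs,((0,0,255),(255,0,255),(255,255,0))):
        q=(proj(c,b)*4+2).astype(int)
        for i in range(8):
            for k in(1,2,4):
                if i^k>i: cv2.line(im,tuple(map(int,q[i])),tuple(map(int,q[i^k])),col,1)
    m=proj(c,[[p[0],p[1],100]])[0]*4; x,y=int(m[0])-200,int(m[1])-150
    tiles.append(im[y:y+300,x:x+400])
cv2.imwrite("pics/ov.png",np.vstack([np.hstack(tiles[:2]),np.hstack(tiles[2:])]))
E
```

```text
(no output)
```

View pics/ov.png

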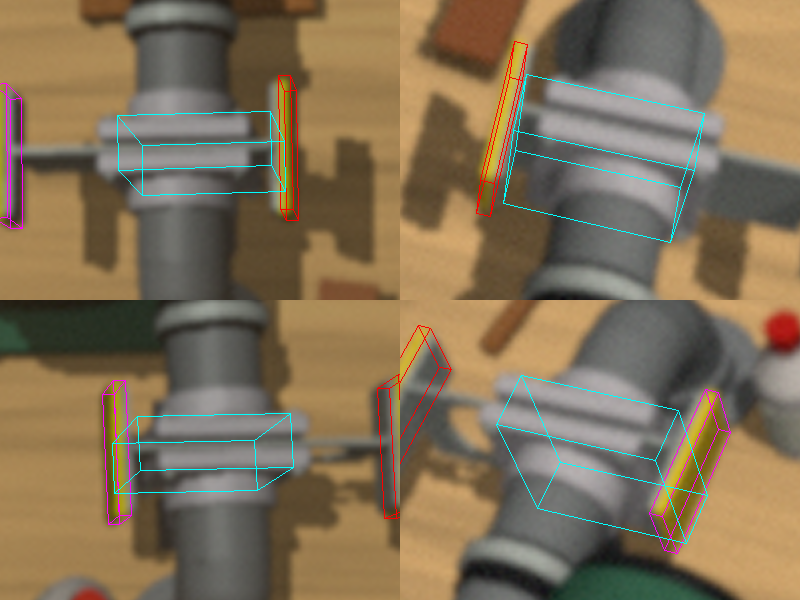

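The pads fit well in both views. The bodies show that both blades are a little way off their stops: the belt gate is at about y=243 and the disc gate at about y=-235. Now I turn the tool so the jaw axis lies along world y and close the fingers.

```bash
python3 -m pendant '[[[0,0,0],[0,0,-0.1],0],[[0,0,0],[0,0,-0.2],0],[[0,0,0],[0,0,-0.3],0],[[0,0,0],[0,0,-0.345],0],[[0,0,0],[0,0,-0.345],0]]'; python3 -c "
from plant import get_obs;print(get_obs()['joint_positions'])"
```

```text
time: 0.52
tool_pos: [165.0, 498.3, 404.4]
tcp_rot: [-3.141, -0.0, -3.115]
contact_force: [-0.2, -0.3, 0.2]
grip_width: 62.9
[ 1.10500214e+00  3.42374950e-01  1.52461191e+00 -4.31687897e-05
  1.27539975e+00 -4.92580533e-01]
```

```bash
python3 -m pendant '[[[-0.031,-0.023,0],[0,0,0],0],[[-0.062,-0.045,0],[0,0,0],0],[[-0.093,-0.068,0],[0,0,0],0],[[-0.124,-0.09,0],[0,0,0],0],[[-0.155,-0.113,0],[0,0,0],0],[[-0.186,-0.136,0],[0,0,0],0],[[-0.217,-0.158,0],[0,0,0],0],[[-0.248,-0.181,0],[0,0,0],0],[[-0.279,-0.203,0],[0,0,0],0],[[-0.31,-0.226,0],[0,0,0],0]]' && python3 -m pendant '[[[0,-0.035,0],[0,0,0],0],[[0,-0.07,0],[0,0,0],0],[[0,-0.105,0],[0,0,0],0],[[0,-0.14,0],[0,0,0],0],[[0,-0.175,0],[0,0,0],0],[[0,-0.21,0],[0,0,0],0],[[0,-0.245,0],[0,0,0],0],[[0,-0.28,0],[0,0,0],0],[[0,-0.315,0],[0,0,0],0],[[0,-0.35,0],[0,0,0],0]]' && python3 -m pendant '[[[0,-0.035,0],[0,0,0],0],[[0,-0.07,0],[0,0,0],0],[[0,-0.105,0],[0,0,0],0],[[0,-0.14,0],[0,0,0],0],[[0,-0.175,0],[0,0,0],0],[[0,-0.21,0],[0,0,0],0],[[0,-0.245,0],[0,0,0],0],[[0,-0.28,0],[0,0,0],0],[[0,-0.315,0],[0,0,0],0],[[0,-0.345,0],[0,0,0],0]]'
```

```text
time: 1.35
tool_pos: [481.9, 278.9, 404.5]
tcp_rot: [3.142, -0.0, -3.118]
contact_force: [0.6, 1.0, 0.1]
grip_width: 0.9
time: 2.18
tool_pos: [489.1, -71.3, 404.6]
tcp_rot: [3.141, -0.0, -3.118]
contact_force: [0.7, -0.5, 0.8]
grip_width: 0.4
time: 3.02
tool_pos: [497.7, -416.8, 404.1]
tcp_rot: [3.141, -0.0, -3.119]
contact_force: [0.5, 0.9, -0.3]
grip_width: 0.4
```

```bash
python3 -m pendant '[[[-0.01,0,0.03],[0,0,0],0],[[-0.01,0,0.06],[0,0,0],0],[[-0.01,0,0.09],[0,0,0],0],[[-0.01,0,0.115],[0,0,0],0],[[-0.01,0,0.13],[0,0,0],0],[[-0.01,0,0.13],[0,0,0],0]]'; python3 - <<'E'
from plant import capture
import cv2,numpy as np
from h import *
T=[]
for n in("top","scene"):
    c=capture(n); m=proj(c,[[507,-330,110]])[0]; x,y=int(m[0])-50,int(m[1])-60
    x=max(x,0); T.append(cv2.resize(c["color"][y:y+120,x:x+100,::-1],(400,480),interpolation=cv2.INTER_CUBIC))
cv2.imwrite("pics/d1.png",np.hstack(T))
E
```

```text
time: 3.52
tool_pos: [507.3, -413.5, 269.9]
tcp_rot: [3.135, -0.006, -3.118]
contact_force: [1.1, 0.7, -0.2]
grip_width: 0.6
```

View pics/d1.png

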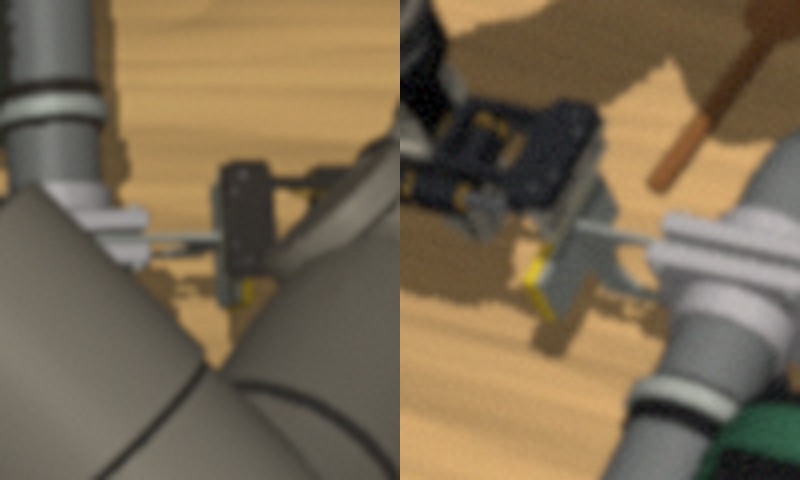

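The fingers stand beyond the pad, and the gripper body is above the flange. Next is a slow approach.

```bash
python3 -m pendant '[[[0,0.005,0],[0,0,0],0],[[0,0.01,0],[0,0,0],0],[[0,0.015,0],[0,0,0],0],[[0,0.02,0],[0,0,0],0],[[0,0.024,0],[0,0,0],0],[[0,0.027,0],[0,0,0],0],[[0,0.029,0],[0,0,0],0],[[0,0.031,0],[0,0,0],0],[[0,0.033,0],[0,0,0],0],[[0,0.035,0],[0,0,0],0]]'; python3 -m pendant '[[[0,0.002,0],[0,0,0],0],[[0,0.004,0],[0,0,0],0],[[0,0.006,0],[0,0,0],0],[[0,0.008,0],[0,0,0],0],[[0,0.01,0],[0,0,0],0]]'
```

```text
time: 4.45
tool_pos: [507.2, -379.2, 274.6]
tcp_rot: [3.142, 0.0, -3.116]
contact_force: [-0.7, -0.2, -0.6]
grip_width: 0.5
time: 4.87
tool_pos: [507.0, -369.5, 274.7]
tcp_rot: [-3.141, 0.0, -3.117]
contact_force: [0.8, -3.4, -1.0]
grip_width: 0.2
```

Contact is made at about 3 N, as expected. I keep pushing.

```bash
python3 -m pendant '[[[0,0.003,0],[0,0,0],0],[[0,0.006,0],[0,0,0],0],[[0,0.009,0],[0,0,0],0],[[0,0.012,0],[0,0,0],0],[[0,0.015,0],[0,0,0],0],[[0,0.018,0],[0,0,0],0],[[0,0.021,0],[0,0,0],0],[[0,0.024,0],[0,0,0],0],[[0,0.027,0],[0,0,0],0],[[0,0.03,0],[0,0,0],0]]'; python3 -m pendant '[[[0,0.001,0],[0,0,0],0],[[0,0.002,0],[0,0,0],0],[[0,0.003,0],[0,0,0],0],[[0,0.004,0],[0,0,0],0],[[0,0.005,0],[0,0,0],0],[[0,0.006,0],[0,0,0],0],[[0,0.007,0],[0,0,0],0],[[0,0.008,0],[0,0,0],0],[[0,0.009,0],[0,0,0],0],[[0,0.01,0],[0,0,0],0]]'; python3 -m pendant '[[[0,0.001,0],[0,0,0],0],[[0,0.002,0],[0,0,0],0],[[0,0.003,0],[0,0,0],0],[[0,0.004,0],[0,0,0],0],[[0,0.005,0],[0,0,0],0]]'
```

```text
time: 5.7
tool_pos: [506.2, -339.0, 274.7]
tcp_rot: [3.141, -0.0, -3.116]
contact_force: [-0.7, -2.6, -1.4]
grip_width: 0.2
time: 6.53
tool_pos: [506.0, -329.2, 274.7]
tcp_rot: [3.142, -0.0, -3.116]
contact_force: [-0.7, -2.0, -1.6]
grip_width: 0.6
time: 6.95
tool_pos: [505.8, -324.2, 274.7]
tcp_rot: [3.142, -0.0, -3.116]
contact_force: [-0.7, -3.3, -1.6]
grip_width: 0.3
```

Now in 3 mm calls at 0.5 mm per row, checking the force each time.

```bash
python3 -m pendant '[[[0,0.0005,0],[0,0,0],0],[[0,0.001,0],[0,0,0],0],[[0,0.0015,0],[0,0,0],0],[[0,0.002,0],[0,0,0],0],[[0,0.0025,0],[0,0,0],0],[[0,0.003,0],[0,0,0],0]]'
```

```text
time: 7.45
tool_pos: [505.8, -321.3, 274.7]
tcp_rot: [3.142, 0.0, -3.116]
contact_force: [-0.7, -3.7, -2.0]
grip_width: 0.5
```

```bash
python3 -m pendant '[[[0,0.0005,0],[0,0,0],0],[[0,0.001,0],[0,0,0],0],[[0,0.0015,0],[0,0,0],0],[[0,0.002,0],[0,0,0],0]]'
```

```text
time: 7.78
tool_pos: [505.7, -319.2, 274.7]
tcp_rot: [3.141, 0.0, -3.116]
contact_force: [-1.4, -2.4, -1.6]
grip_width: 0.6
```

```bash
python3 -m pendant '[[[0,0.0005,0],[0,0,0],0],[[0,0.001,0],[0,0,0],0],[[0,0.0015,0],[0,0,0],0]]'
```

```text
time: 8.03
tool_pos: [505.7, -317.9, 274.7]
tcp_rot: [-3.141, 0.0, -3.116]
contact_force: [-1.0, -5.1, -3.1]
grip_width: 0.6
```

```bash
python3 -m pendant '[[[0,0.0005,0],[0,0,0],0],[[0,0.001,0],[0,0,0],0],[[0,0.0015,0],[0,0,0],0]]'
```

```text
time: 8.28
tool_pos: [505.6, -317.4, 274.8]
tcp_rot: [-3.139, 0.001, -3.116]
contact_force: [-1.4, -10.9, -3.8]
grip_width: 0.3
```

```bash
python3 - <<'E'
from plant import capture
import cv2,numpy as np
from h import *
T=[]
for n in("top","scene"):
    c=capture(n); m=proj(c,[[507,-250,110]])[0]; x,y=int(m[0])-50,int(m[1])-60
    T.append(cv2.resize(c["color"][y:y+120,x:x+100,::-1],(400,480),interpolation=cv2.INTER_CUBIC))
cv2.imwrite("pics/d2.png",np.hstack(T))
E
```

```text
(no output)
```

View pics/d2.png

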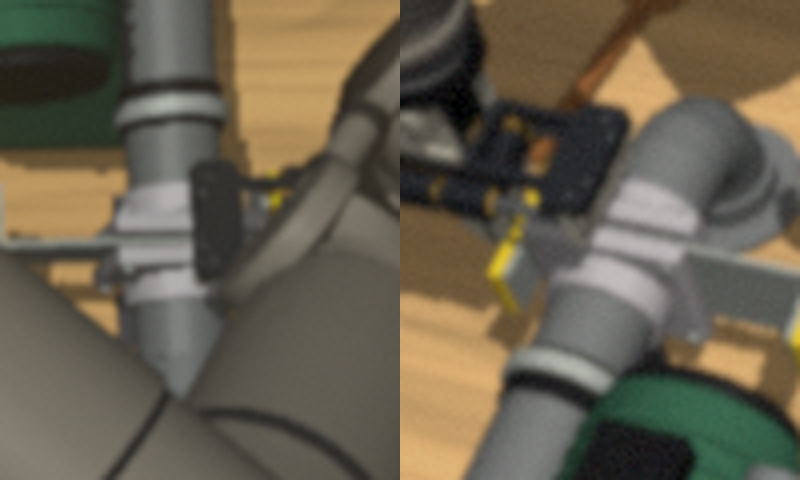

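The force rises to 11 N at y=-317.4, against a predicted stop at about -316. I hold briefly, retreat and lift, then verify with the fit.

```bash
python3 -m pendant '[[[0,0,0],[0,0,0],0],[[0,0,0],[0,0,0],0],[[0,0,0],[0,0,0],0],[[0,-0.01,0],[0,0,0],0],[[0,-0.035,0],[0,0,0],0],[[0,-0.05,-0.02],[0,0,0],0],[[0,-0.05,-0.055],[0,0,0],0],[[0,-0.05,-0.09],[0,0,0],0],[[0,-0.05,-0.125],[0,0,0],0],[[0,-0.05,-0.13],[0,0,0],0]]'; python3 -m pendant '[[[0,0.035,0],[0,0,0],0],[[0,0.07,0],[0,0,0],0],[[0,0.105,0],[0,0,0],0],[[0,0.14,0],[0,0,0],0],[[0,0.175,0],[0,0,0],0],[[0,0.21,0],[0,0,0],0],[[0,0.245,0],[0,0,0],0],[[0,0.28,0],[0,0,0],0],[[0,0.315,0],[0,0,0],0],[[0,0.35,0],[0,0,0],0]]'; python3 -m pendant '[[[0,0.035,0],[0,0,0],0],[[0,0.07,0],[0,0,0],0],[[0,0.105,0],[0,0,0],0],[[0,0.14,0],[0,0,0],0],[[0,0.175,0],[0,0,0],0],[[0,0.21,0],[0,0,0],0],[[0,0.245,0],[0,0,0],0],[[0,0.28,0],[0,0,0],0],[[0,0.315,0],[0,0,0],0],[[0,0.35,0],[0,0,0],0]]'; python3 - <<'E'
from plant import capture
import cv2,numpy as np
from h import *
T=[];C=[]
for n in("top","scene"):
    c=capture(n); C.append(c); m=proj(c,[[507,-235,110]])[0]; x,y=int(m[0])-65,int(m[1])-60
    T.append(cv2.resize(c["color"][y:y+120,x:x+130,::-1],(400,369),interpolation=cv2.INTER_CUBIC))
    print(n,fit([c],[507,-236,.02,70]))
cv2.imwrite("pics/d3.png",np.hstack(T))
E
```

```text
time: 9.22
tool_pos: [507.5, -366.6, 412.2]
tcp_rot: [-3.135, 0.009, -3.116]
contact_force: [1.0, -0.6, 0.3]
grip_width: 0.4
time: 10.05
tool_pos: [497.7, -14.5, 404.8]
tcp_rot: [3.14, 0.0, -3.116]
contact_force: [1.1, 1.1, -0.5]
grip_width: 0.6
time: 10.88
tool_pos: [488.7, 335.5, 404.7]
tcp_rot: [3.141, -0.001, -3.116]
contact_force: [1.6, 0.2, 0.5]
grip_width: 0.4
top (array([ 5.07961057e+02, -2.36293698e+02,  1.72786784e-02,  6.93635817e+01]), np.float64(0.48944573062780883))
scene (array([ 5.06133101e+02, -2.38869305e+02,  4.76149226e-02,  7.01138004e+01]), np.float64(0.5305492362690933))
```

View pics/d3.png

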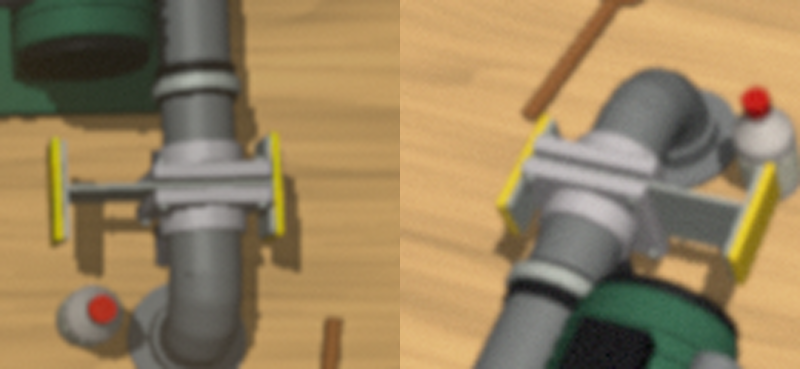

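The disc gate's flange now lies against the body (right edge of the body in the left tile), so it is fully open. The glue and the spoon have not moved. Next is the belt gate.

```bash
python3 -m pendant '[[[-0.016,0.032,0],[0,0,0],0],[[-0.032,0.064,0],[0,0,0],0],[[-0.042,0.084,0],[0,0,0],0],[[-0.042,0.084,0],[0,0,0],0],[[-0.042,0.084,0.03],[0,0,0],0],[[-0.042,0.084,0.06],[0,0,0],0],[[-0.042,0.084,0.09],[0,0,0],0],[[-0.042,0.084,0.115],[0,0,0],0],[[-0.042,0.084,0.13],[0,0,0],0],[[-0.042,0.084,0.13],[0,0,0],0]]'; python3 - <<'E'
from plant import capture
import cv2,numpy as np
from h import *
T=[]
for n in("top","scene"):
    c=capture(n); m=proj(c,[[527,350,110]])[0]; x,y=max(int(m[0])-50,0),int(m[1])-60
    T.append(cv2.resize(c["color"][y:y+120,x:x+100,::-1],(400,480),interpolation=cv2.INTER_CUBIC))
cv2.imwrite("pics/b1.png",np.hstack(T))
E
```

```text
time: 11.82
tool_pos: [528.3, 417.0, 270.4]
tcp_rot: [-3.138, -0.008, -3.117]
contact_force: [-0.7, -0.5, -1.0]
grip_width: 0.2
```

View pics/b1.png

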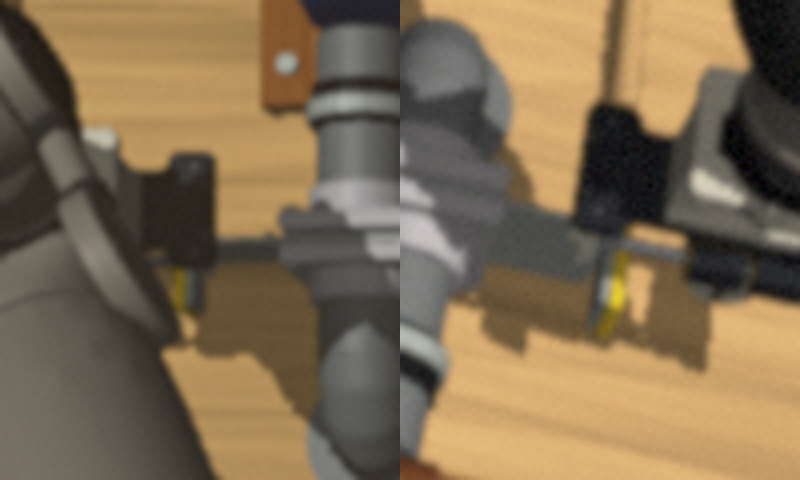

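The fingers are outside the belt's shut pad, with a gap between them. I approach and push.

```bash
python3 -m pendant '[[[0,-0.005,0],[0,0,0],0],[[0,-0.01,0],[0,0,0],0],[[0,-0.015,0],[0,0,0],0],[[0,-0.02,0],[0,0,0],0],[[0,-0.024,0],[0,0,0],0],[[0,-0.027,0],[0,0,0],0],[[0,-0.029,0],[0,0,0],0],[[0,-0.031,0],[0,0,0],0],[[0,-0.033,0],[0,0,0],0],[[0,-0.035,0],[0,0,0],0]]'; python3 -m pendant '[[[0,-0.002,0],[0,0,0],0],[[0,-0.004,0],[0,0,0],0],[[0,-0.006,0],[0,0,0],0],[[0,-0.008,0],[0,0,0],0],[[0,-0.01,0],[0,0,0],0]]'
```

```text
time: 12.75
tool_pos: [530.0, 383.5, 274.7]
tcp_rot: [3.142, -0.0, -3.116]
contact_force: [0.7, 0.1, -0.7]
grip_width: 0.3
time: 13.17
tool_pos: [530.2, 373.6, 274.7]
tcp_rot: [3.141, 0.0, -3.116]
contact_force: [0.2, 3.8, -1.7]
grip_width: 0.5
```

```bash
python3 -m pendant '[[[0,-0.003,0],[0,0,0],0],[[0,-0.006,0],[0,0,0],0],[[0,-0.009,0],[0,0,0],0],[[0,-0.012,0],[0,0,0],0],[[0,-0.015,0],[0,0,0],0],[[0,-0.018,0],[0,0,0],0],[[0,-0.021,0],[0,0,0],0],[[0,-0.024,0],[0,0,0],0],[[0,-0.027,0],[0,0,0],0],[[0,-0.03,0],[0,0,0],0]]'; python3 -m pendant '[[[0,-0.001,0],[0,0,0],0],[[0,-0.002,0],[0,0,0],0],[[0,-0.003,0],[0,0,0],0],[[0,-0.004,0],[0,0,0],0],[[0,-0.005,0],[0,0,0],0],[[0,-0.006,0],[0,0,0],0],[[0,-0.007,0],[0,0,0],0],[[0,-0.008,0],[0,0,0],0],[[0,-0.009,0],[0,0,0],0],[[0,-0.01,0],[0,0,0],0]]'
```

```text
time: 14.0
tool_pos: [531.0, 343.3, 274.7]
tcp_rot: [3.142, -0.0, -3.116]
contact_force: [0.3, 3.5, -0.8]
grip_width: 0.3
time: 14.83
tool_pos: [531.3, 333.5, 274.7]
tcp_rot: [3.142, 0.0, -3.116]
contact_force: [-0.2, 3.5, -1.5]
grip_width: 0.1
```

```bash
python3 -m pendant '[[[0,-0.0005,0],[0,0,0],0],[[0,-0.001,0],[0,0,0],0],[[0,-0.0015,0],[0,0,0],0],[[0,-0.002,0],[0,0,0],0],[[0,-0.0025,0],[0,0,0],0],[[0,-0.003,0],[0,0,0],0]]'
```

```text
time: 15.33
tool_pos: [531.3, 330.5, 274.7]
tcp_rot: [3.142, -0.0, -3.116]
contact_force: [-0.1, 3.1, -1.9]
grip_width: 0.3
```

```bash
python3 -m pendant '[[[0,-0.0005,0],[0,0,0],0],[[0,-0.001,0],[0,0,0],0],[[0,-0.0015,0],[0,0,0],0],[[0,-0.002,0],[0,0,0],0]]'
```

```text
time: 15.67
tool_pos: [531.4, 328.5, 274.7]
tcp_rot: [3.142, -0.0, -3.116]
contact_force: [-0.8, 3.0, -2.0]
grip_width: 0.4
```

```bash
python3 -m pendant '[[[0,-0.0005,0],[0,0,0],0],[[0,-0.001,0],[0,0,0],0],[[0,-0.0015,0],[0,0,0],0],[[0,-0.002,0],[0,0,0],0]]'
```

```text
time: 16.0
tool_pos: [531.5, 326.5, 274.7]
tcp_rot: [3.142, 0.0, -3.116]
contact_force: [-0.4, 3.4, -2.1]
grip_width: 0.6
```

```bash
python3 -m pendant '[[[0,-0.0005,0],[0,0,0],0],[[0,-0.001,0],[0,0,0],0],[[0,-0.0015,0],[0,0,0],0]]'
```

```text
time: 16.25
tool_pos: [531.5, 325.0, 274.7]
tcp_rot: [3.142, -0.0, -3.116]
contact_force: [-0.2, 2.5, -1.7]
grip_width: 0.5
```

```bash
python3 -m pendant '[[[0,-0.0005,0],[0,0,0],0],[[0,-0.001,0],[0,0,0],0],[[0,-0.0015,0],[0,0,0],0]]'
```

```text
time: 16.5
tool_pos: [531.5, 323.9, 274.8]
tcp_rot: [3.141, 0.0, -3.116]
contact_force: [-1.1, 6.8, -2.5]
grip_width: 0.3
```

```bash
python3 -m pendant '[[[0,-0.0005,0],[0,0,0],0],[[0,-0.001,0],[0,0,0],0]]'
```

```text
time: 16.67
tool_pos: [531.5, 323.5, 274.8]
tcp_rot: [3.139, 0.001, -3.116]
contact_force: [-1.5, 10.1, -4.4]
grip_width: 0.9
```

```bash
python3 -m pendant '[[[0,-0.0005,0],[0,0,0],0],[[0,-0.001,0],[0,0,0],0]]'
```

```text
time: 16.83
tool_pos: [531.4, 323.2, 274.9]
tcp_rot: [3.137, 0.001, -3.116]
contact_force: [-0.1, 14.5, -3.8]
grip_width: 0.1
```

The stop is reached at y=323.5, against a predicted 324. I hold, retreat, lift and check.

```bash
python3 -m pendant '[[[0,0,0],[0,0,0],0],[[0,0,0],[0,0,0],0],[[0,0,0],[0,0,0],0],[[0,0.01,0],[0,0,0],0],[[0,0.035,0],[0,0,0],0],[[0,0.05,-0.02],[0,0,0],0],[[0,0.055,-0.055],[0,0,0],0],[[0,0.055,-0.09],[0,0,0],0],[[0,0.055,-0.125],[0,0,0],0],[[0,0.055,-0.13],[0,0,0],0]]'; python3 -m pendant '[[[0.03,0.02,0],[0,0,0],0],[[0.06,0.04,0],[0,0,0],0],[[0.09,0.06,0],[0,0,0],0],[[0.12,0.08,0],[0,0,0],0],[[0.15,0.1,0],[0,0,0],0],[[0.18,0.11,0],[0,0,0],0],[[0.21,0.12,0],[0,0,0],0],[[0.23,0.13,0],[0,0,0],0],[[0.23,0.13,0],[0,0,0],0],[[0.23,0.13,0],[0,0,0],0]]'; python3 - <<'E'
from plant import capture
import cv2,numpy as np
from h import *
c=capture("top"); s=capture("scene")
for k in(c,s): print(fit([k],[531,243,.03,2]),fit([k],[507,-236,.02,70]))
cv2.imwrite("pics/end.png",np.vstack([cv2.resize(k["color"][a:a+150,b:b+400,::-1],(800,300)) for k,a,b in((c,130,80),(s,150,70))]))
E
```

```text
time: 17.67
tool_pos: [530.7, 376.8, 412.5]
tcp_rot: [3.137, 0.011, -3.116]
contact_force: [0.2, -0.3, 1.1]
grip_width: 0.8
time: 18.5
tool_pos: [296.3, 501.0, 405.1]
tcp_rot: [-3.141, 0.001, -3.114]
contact_force: [1.2, 0.3, -0.0]
grip_width: 0.6
(array([5.32188103e+02, 2.43718082e+02, 5.16219745e-02, 2.02928054e+00]), np.float64(0.510515938218863)) (array([ 5.07543347e+02, -2.37040673e+02,  2.28720472e-02,  6.98421479e+01]), np.float64(0.48546075085324236))
(array([5.27030270e+02, 2.39677063e+02, 3.67661512e-02, 3.18988025e+00]), np.float64(0.4385360031826018)) (array([ 5.06133602e+02, -2.39095630e+02,  4.75716468e-02,  7.03644358e+01]), np.float64(0.5247500609607413))
```

View pics/end.png

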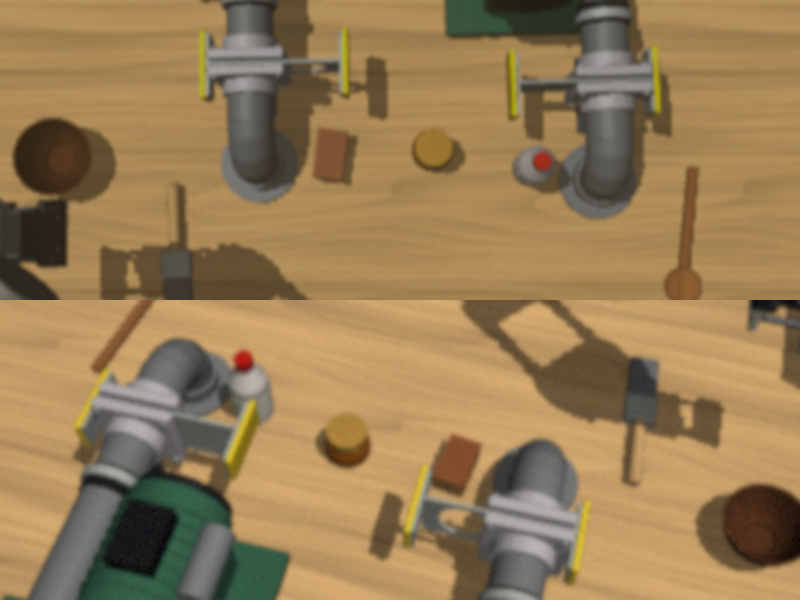

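The belt gate's flange lies against its body and the round hole shows outside, so it is shut. The disc gate is open and the loose things are where they were. I hand it in.

```bash
python3 -c "
from plant import *;print(close_job())"
```

```text
the job is handed in; nothing more can be done
None
```

The suction is switched over to the green disc sander: its gate was pushed fully open first, and only then was the belt sander's gate pushed fully shut. I pushed on the yellow pads only, with closed fingertips. The job was handed in with about 18.6 s used of the 54 s.

- **Forces:** sliding took about 3 N on each gate. At the stops the highest readings were 11 N on the disc gate and 14.5 N on the belt gate, against the 40 N limit.
- **Stops:** both were met within 1.5 mm of where I expected them.
- **Last pictures:** on each gate the pushed-in flange lies against the gate's side, and the belt gate's round hole shows outside. The loose things look unmoved, and the arm is clear of everything.
- **Disagreement:** the camera fits put the disc gate at about 70 mm of travel and the belt gate at about 2–3 mm, not at 72 and 0. Those fits are coarse (a few mm), so I relied on the force at the stops and the closed gaps in the pictures.

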